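# Open the safety-capped solvent jug

## Robot

A 6-joint arm with a two-finger parallel gripper is mounted at the origin on a cart in front of the work surface, level with it; the furniture and walls round the work are solid. World frame = base frame: x ahead of the robot, y to its left, z up, the work surface at z = 0. Lengths are in m, angles in rad, forces in N, time in s.
With the tool pointing down it reaches from about 0.25 to 0.725 m from the base axis. Payload 4 kg.
Tool frame: the origin (TCP) lies on the centre line of the jaws, within the pads' length; the fingertips stand 22 mm ahead of it and the grasp point (between the pads) lies 3 mm ahead of it; z points along the fingers, y is the line along which they close (so a half turn about z gives the same grasp; the last joint's range is limited). The gripper opens to 85 mm and grips with 20 to 120 N. Pads are 22 mm wide; open, the fingers measure 114 mm over their backs; the gripper's body (76 mm by 85 mm) begins 54 mm behind the grasp point. The pads swing forward as they close: fully open they stand 13 mm farther back than shut.
Start: joints at [1.277, 0.241, 0.005, 1.335, 0, 1.571], TCP at [0.145, 0.479, 0.23] pointing down, gripper open.
Joint ranges: [-2.72, 2.72], [-1.05, 1.87], [-1.09, 1.28], [-1.99, 2.15], [-1.42, 1.44], [-3.14, 3.14]. Speed limits (rad/s): [2.79, 2.79, 3.14, 3.14, 3.14, 3.14].

## Interface

Orientations are given as a unit quaternion [x, y, z, w].
In Python, from workcell import bot gives the robot as it stands.
- The arm moves only by the shell command python3 -m inch 'ROWS'. ROWS is JSON, one flat list of numbers, 7 for each row, row after row: the shift along the world's x, y, z in mm, then the turn, a rotation vector about the world's x, y, z in rad, then the opening in per cent of the stroke, from 0 (shut) to 100 (fully open). A call has 1 to 8 rows; each row is the pose to reach, as a shift and turn from the pose commanded when the call began; what a row does not reach only later rows make up. A row lasts 1/12 s, in which the tool goes at most 41.7 mm and 7.16 degrees, less where a joint would pass 70% of its speed; a pose out of reach is approached as far as the arm can. A call with a gripper value outside its range is refused whole. The fingers move at their own pace and stop on an object; the grip force is fixed at half the most. Time passes only in rows, so rows that repeat a pose let the fingers close. It gives the time, the measured TCP pose, the force, the opening and the grip force at its end, in the units of the state.
- bot.get_obs(): the state, without advancing time (a new reading comes with each control period).
- bot.camera(name): name is "side" or "top" or "wrist"; returns the picture (480x640x3 uint8, blue, green, red); there is no depth.
- bot.camera_info(name): a dict with "intrinsics" (3x3 intrinsics, pixels), "camera_from_world" (4x4, takes a point from world to camera coordinates); the wrist camera has in their place "hand_eye" (4x4, takes a point from camera to tool coordinates, whose origin is the TCP and whose axes are the flange's). Camera axes: x right, y down, z forward; pixel columns grow to the right and rows downward; lengths in m; the calibration is good to about 2 mm. A picture is of the moment at which its call begins: read the wrist's pose just before it. camera_info takes no time and is no camera call.
- bot.job_done(): hands the job in; it is judged then, once.
Trained networks look in the newest picture that a camera, given by its name, has taken for a name from the list of things; names that differ only in an ending like _2 or _b are one class to them, and where a whole thing is asked for, a point or a joint stands for the part that bears it (a point fixed in the world has none). Each returns a list of dicts, best first, with "confidence" (0 to 1); they miss things now and then, are a little off and sometimes report something else, mostly with a low value. They report only what shows in the picture. A call takes as long as a camera call. They do not tell look-alikes from the thing itself.
- bot.silhouettes(camera, target): "mask" (480x640 bool, what is visible of it) and "uv" ([column, row] in pixels, amid what is visible of it).
- bot.spot_point(camera, target): "uv" ([column, row] in pixels: a listed point, or the origin of a listed thing).
The state is a dict: "clock": time; "joint_pos": joint angles; "joint_vel": joint speeds; "tau": joint torques, N m; "eef_pos": TCP position; "tool_rot": TCP orientation; "ft_force": force on the tool from outside, world axes, zero at the start; "ft_torque": the same for the moment, N m; "grip_width": finger opening in m; "grasp_force": force on a finger pad.
Only numpy, scipy, OpenCV 4.12 (cv2) and the standard library are available. Lean on these libraries where they do the work, as an engineer would, in place of code of your own. Each camera call takes 0.05 s, during which the arm holds its last target. There are 200 camera calls.

## Task

Open the white jug that stands in the grey spill tray: its safety cap turns the collar, counter-clockwise, only while it is pressed down firmly (but never forced, neither down nor against its stop). Lift the freed cap off and lay it gently, bar up and flat, on the floor of the tray's empty bay. The jug stays standing in its pocket, and the tools and boxes around are left alone.

Things in the scene. Friction and masses are not known exactly. Their poses are not given: they have to be found in the camera images.
- spill_tray: grey plastic spill tray fixed to the table, 156 x 266 mm over its rim, rim top 23 mm high, floor 4 mm thick. Origin: centre of its underside; y runs along its length. The jug's pocket (136 x 97 mm) is at the -y end, the empty bay (136 x 145 mm) at the +y end, a low rib (14 mm high) between them.
- tray_bay (a point): centre of the empty bay, on the bay's floor (4 mm above the table); axes as the tray's. The bay's inner walls are 68 mm away along x and 72 mm along y.
- jug: white plastic jug, about 0.6 to 1 kg, loose in the pocket with 3 to 4 mm of play: flat-sided body 128 (x) x 89 (y) x 118 mm high, a moulded carrying handle across its rear (+x) half, top 153 mm above its base. Origin: centre of its underside, z up. Its neck stands 26 mm from the centre toward -x.
- jug_neck (a point): on the axis of the jug's neck (37 mm across, 14 mm high, three lugs) at its shoulder, 128 mm above the jug's base; axes as the jug's. The cap's collar lifts off once turned counter-clockwise (from above) 45 degrees or more from its locked angle, in which collar x and jug x agree; at about 70 degrees is a solid stop (do not force it), where it is free too. Clockwise it is blocked.
- safety_cap: grey inner collar of the two-part safety cap, 57 mm across; its lower 9 mm show below the black shell. Origin: centre of its underside on the cap's axis, z up; locked, 1 mm above the neck's shoulder. Once free, its sprung seal lifts it 2 mm. The whole cap: 67 mm across, 57.5 mm high, 0.11 kg; lifted by the shell, the collar comes along.
- cap_top (a point): centre of the flat top of the black outer shell (67 mm across), 39.5 mm above the collar's underside. Unpressed, the shell turns freely on the collar, either way. A spring holds it up: 5 N, then 0.9 N per mm, 7.5 mm of travel, fully down at 12 N; the seal gives 1 mm more, then a solid end. Press with 12 to 25 N; over 40 N breaks it. Let go, it springs up: several strokes are fine.
- cap_bar (a point): middle of the top edge of the grip bar across the shell's top, 57.5 mm above the collar's underside; the bar runs along this x axis: 58 mm long, 12 thick, 18 high. It starts at any angle. Under the shell four broad hidden dogs, 90 degrees apart, drop between four on the collar in the last 5 mm of travel; often they first meet top to top and drop in only on turning under pressure, up to 90 degrees on.
- brush_esd: thin dark brush, 17x145x10 mm, lying in front of the spill tray; bystander. Origin: centre of its underside.
- screw_tin: round white tin, 64 mm in diameter, 25 mm high, beside the bay end of the spill tray; bystander. Origin: centre of its underside.
- driver_cross: screwdriver with a red grip, 167 mm long; bystander. Origin: centre of its underside.
- marker_black: black marker pen, 135 mm long; bystander. Origin: centre of its underside.
- hex_key_4: small hexagon key, 77 mm long; bystander. Origin: centre of its underside.
- stopwatch: small dark timer, 50x62x19 mm; bystander. Origin: centre of its underside.
- parts_case: clear parts case, 82x120x34 mm; bystander. Origin: centre of its underside.
- cutter: yellow knife, 148 mm long; bystander. Origin: centre of its underside.
There are look-alikes about, which are no part of the job. Leave any purple look-alike of the safety_cap alone.

How it is judged:
On the way, in this order (a step that is already met when the one before it is completed fails the run):
1. the cap's inner collar has been turned out from under the neck's lugs, on the neck (angle between the x axis of safety_cap and the x axis of jug, either way round above 0.6 rad and horizontal distance between safety_cap and jug_neck below 0.008 m and z of safety_cap in the frame of jug_neck below 0.012 m), for 0.1 s.
2. the cap has been lifted clear of the neck (z of safety_cap in the frame of jug_neck above 0.025 m), for 0.1 s.
At the end, for the whole second after the job is handed in: The cap lies bar up (within 0.06 rad) and still on the floor of the empty bay, its centre within 45 mm along x and 50 mm along y of the bay's centre; the jug stands upright (0.04 rad) and still in its pocket; the bystanders are within 30 mm of where they stood (z of safety_cap in the frame of tray_bay between -0.003 and 0.003 m and x of safety_cap in the frame of tray_bay between -0.045 and 0.045 m and y of safety_cap in the frame of tray_bay between -0.05 and 0.05 m and angle between safety_cap's own z axis and vertical below 0.06 rad and linear speed of each of safety_cap, jug below 0.02 m/s and angle between jug's own z axis and vertical below 0.04 rad and z of jug in the frame of spill_tray below 0.007 m); the robot touches nothing.
It fails at once if a bystander is pushed more than 30 mm (distance of any of brush_esd, screw_tin, driver_cross, marker_black, hex_key_4, stopwatch, parts_case, cutter from where it was at the start of the episode above 0.03 m).
It fails at once if the cap is forced: pressed, or twisted against its stop, so hard that the jug bears on the tray with over 50 N (contact force between jug and spill_tray above 50 N).
It fails at once if the jug is tipped or lifted out of its pocket (angle between jug's own z axis and vertical above 0.2 rad or z of jug in the frame of spill_tray above 0.02 m).
It fails at once if the cap is dropped or flung (linear speed of safety_cap above 0.9 m/s).
It also fails if it takes over 72 s, if anything falls off the work surface, if the arm or the gripper's body presses on something with over 40 N, if the wrist force passes 120 N, or if a joint passes its speed limit or range.

## Working session

There is one attempt and no reset: what is moved stays moved. The work goes in short steps, Python scripts to look and compute and a shell command to move; the robot and the scene stay as the last step left them, time stands still between calls to the robot, and variables do not carry over. Pictures are saved under pics/ and viewed, at most 10 in all, crops included, and the job is handed in when it is done.

```bash
mkdir -p pics
cat > h.py <<'E'
import numpy as np, cv2, json
from workcell import bot
from scipy.spatial.transform import Rotation as R
def cam(name):
    """K, camera_from_world now"""
    i=bot.camera_info(name); K=np.array(i["intrinsics"])
    if "camera_from_world" in i: return K,np.array(i["camera_from_world"])
    o=bot.get_obs(); T=np.eye(4); T[:3,:3]=R.from_quat(o["tool_rot"]).as_matrix(); T[:3,3]=o["eef_pos"]
    return K,np.linalg.inv(T@np.array(i["hand_eye"]))
def ray(K,M,uv):
    W=np.linalg.inv(M); d=W[:3,:3]@np.linalg.inv(K)@[uv[0],uv[1],1]; return W[:3,3],d/np.linalg.norm(d)
def atz(c,uv,z):
    o,d=ray(*c,uv); return o+d*(z-o[2])/d[2]
def tri(rs):
    A=sum(np.eye(3)-np.outer(d,d) for o,d in rs); b=sum((np.eye(3)-np.outer(d,d))@o for o,d in rs)
    p=np.linalg.solve(A,b); return p,[float(np.linalg.norm(np.cross(p-o,d))*1000) for o,d in rs]
def proj(c,p):
    K,M=c; q=K@(M[:3,:3]@np.array(p)+M[:3,3]); return q[:2]/q[2]
E
python3 - <<'E'
from h import *
np.set_printoptions(precision=4,suppress=True)
print(bot.get_obs())
ims=[]
for n in ["top","side","wrist"]:
    c=cam(n); im=bot.camera(n); cv2.imwrite(f"pics/{n}0.png",im); print(n,c[0][0,0],np.linalg.inv(c[1])[:3,3])
    for t in ["spill_tray","tray_bay","jug","jug_neck","safety_cap","cap_top","cap_bar"]:
        print(n,t,[(np.round(x["uv"],1).tolist(),round(x["confidence"],2)) for x in bot.spot_point(n,t)][:3])
E
```

```text
{'clock': 0.0, 'joint_pos': array([ 1.277 ,  0.2414,  0.0037,  1.3352, -0.    ,  1.5708]), 'joint_vel': array([-0.0008,  0.0013, -0.0004,  0.0014, -0.0014, -0.001 ]), 'tau': array([ -0.0012, -37.232 ,  25.2408,   0.0172,  -0.0001,  -0.    ]), 'eef_pos': array([0.1446, 0.478 , 0.2294]), 'tool_rot': array([ 0.1464,  0.9892, -0.001 , -0.0001]), 'ft_force': array([-0.5755,  0.9685,  1.2826]), 'ft_torque': array([-0.0055, -0.0663, -0.0147]), 'grasp_force': 0.0, 'grip_width': 0.08506467874943516}
top 497.95829518992247 [0.2324 0.0941 1.1777]
top spill_tray [([360.8, 248.9], 0.72)]
top tray_bay [([348.1, 255.5], 0.84)]
top jug [([397.9, 251.6], 0.95)]
top jug_neck [([405.3, 244.0], 0.59), ([182.3, 263.7], 0.42)]
top safety_cap [([294.2, 336.5], 0.7), ([405.9, 240.9], 0.61)]
top cap_top [([410.4, 238.8], 0.74), ([294.5, 333.5], 0.63)]
top cap_bar [([299.5, 334.7], 0.84)]
side 527.0230665452298 [0.4146 1.1313 0.9508]
side spill_tray [([326.7, 257.0], 0.62), ([345.3, 205.2], 0.4)]
side tray_bay [([323.0, 265.1], 0.93), ([360.1, 271.0], 0.54), ([345.3, 206.7], 0.17)]
side jug [([334.5, 242.2], 0.92), ([386.3, 239.7], 0.71)]
side jug_neck [([345.1, 204.7], 0.86)]
side safety_cap [([344.6, 206.2], 0.76)]
side cap_top [([377.9, 299.2], 0.73), ([331.5, 376.3], 0.71), ([343.8, 197.5], 0.7)]
side cap_bar [([344.7, 191.1], 0.73), ([383.1, 297.6], 0.72)]
wrist 330.9333129225355 [0.0813 0.4982 0.3755]
wrist spill_tray []
wrist tray_bay []
wrist jug []
wrist jug_neck []
wrist safety_cap []
wrist cap_top [([107.1, 466.9], 0.68)]
wrist cap_bar []
```

View pics/top0.png

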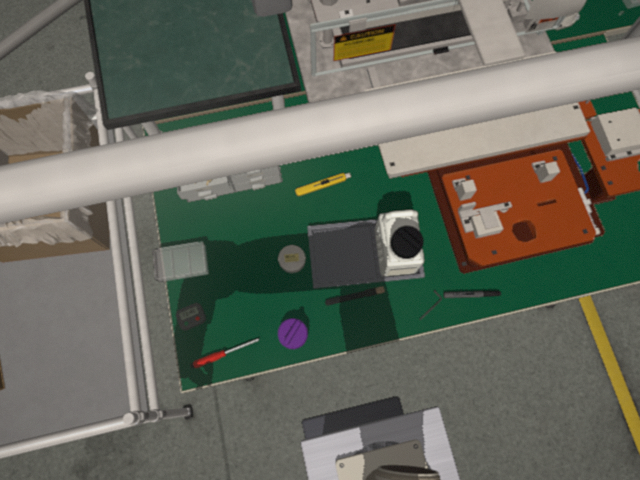

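View pics/side0.png

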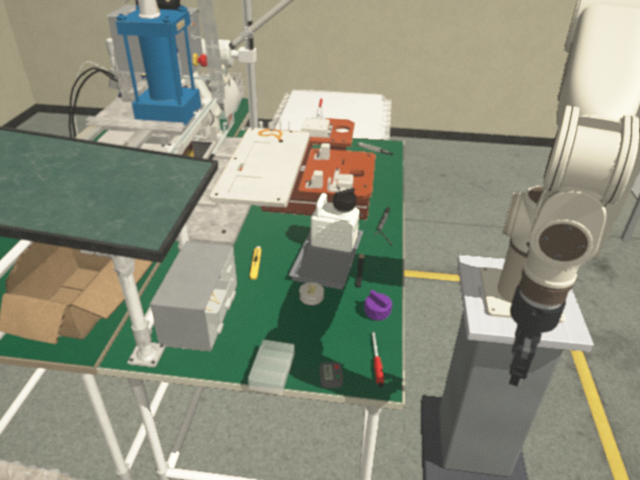

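Run:
```python
from h import *
np.set_printoptions(precision=4,suppress=True)
t,s=cam("top"),cam("side")
for n,a,b in [("cap_top",[410.4,238.8],[343.8,197.5]),("collar",[405.9,240.9],[344.6,206.2]),("neck",[405.3,244],[345.1,204.7]),("jug",[397.9,251.6],[334.5,242.2]),("bay",[348.1,255.5],[323,265.1])]:
    print(n,*tri([ray(*t,a),ray(*s,b)]))
print("bay z4",atz(t,[348.1,255.5],.004),atz(s,[323,265.1],.004))
for v in (t,s): print(v[1][:3,:3])
```

```text
cap_top [ 0.4987 -0.1665  0.1612] [0.7062950983848952, 0.7062950983848956]
collar [ 0.4986 -0.161   0.1369] [4.736284512562335, 4.736284512562549]
neck [ 0.4939 -0.1568  0.1436] [1.3137775803285254, 1.3137775803285088]
jug [ 0.5188 -0.1696 -0.0032] [0.9585887035984151, 0.9585887035982574]
bay [ 0.5378 -0.0472  0.0009] [2.6182789042551966, 2.6182789042553445]
bay z4 [ 0.5343 -0.0465  0.004 ] [ 0.54   -0.0444  0.004 ]
[[-0.2286 -0.9735  0.0031]
 [-0.9301  0.2174 -0.2962]
 [ 0.2876 -0.0706 -0.9551]]
[[-0.9914 -0.13    0.015 ]
 [-0.0888  0.5843 -0.8066]
 [ 0.0961 -0.801  -0.5908]]
```

Top: jug at about (400,240) with the black cap at (407,240) and the empty bay at about (345,252). The purple look-alike is at (293,333). The side view shows the black cap at (344,200). Two-view points agree roughly, but the cap height (161 mm) is below the expected 172, so I'll move the wrist camera over it to refine.

```bash
python3 -m inch '[20,-30,20,0,0,0,100, 40,-65,40,0,0,0,100, 60,-100,60,0,0,0,100, 80,-130,80,0,0,0,100, 100,-165,100,0,0,0,100, 120,-200,100,0,0,0,100, 140,-235,100,0,0,0,100, 160,-270,100,0,0,0,100]'
python3 -m inch '[20,-35,0,0,0,0,100, 40,-70,0,0,0,0,100, 60,-105,0,0,0,0,100, 80,-140,0,0,0,0,100, 105,-175,0,0,0,0,100, 130,-210,0,0,0,0,100, 155,-245,0,0,0,0,100, 175,-275,0,0,0,0,100]'
python3 -m inch '[10,-20,0,0,0,0,100, 20,-30,0,0,0,0,100, 20,-30,0,0,0,0,100, 20,-30,0,0,0,0,100, 20,-30,0,0,0,0,100]'
cat > look.py <<'E'
from h import *
import sys
np.set_printoptions(precision=4,suppress=True)
tag=sys.argv[1]; c=cam("wrist"); im=bot.camera("wrist"); cv2.imwrite(f"pics/{tag}.png",im); d={"K":c[0].tolist(),"M":c[1].tolist()}
print(np.linalg.inv(c[1])[:3,3], bot.get_obs()["joint_pos"])
for t in sys.argv[2:]:
    d[t]=[(np.array(x["uv"]).tolist(),float(x["confidence"])) for x in bot.spot_point("wrist",t)]; print(t,[(np.round(u,1).tolist(),round(f,2)) for u,f in d[t]])
json.dump(d,open(tag+".json","w"))
E
python3 look.py w1 spill_tray tray_bay jug jug_neck safety_cap cap_top cap_bar
```

```text
clock: 1.87
eef_pos: [0.3032, 0.2111, 0.3312]
tool_rot: [0.146, 0.989, 0.001, 0.001]
ft_force: [2.5, -0.4, -0.6]
grip_width: 0.0857
grasp_force: 0.0
clock: 2.53
eef_pos: [0.4784, -0.0646, 0.3304]
tool_rot: [0.147, 0.989, 0.0, 0.0]
ft_force: [1.1, 0.5, -0.1]
grip_width: 0.0854
grasp_force: 0.0
clock: 2.95
eef_pos: [0.497, -0.0919, 0.3302]
tool_rot: [0.146, 0.989, 0.0, -0.0]
ft_force: [-0.5, 0.5, -0.4]
grip_width: 0.0854
grasp_force: 0.0
[ 0.4336 -0.0724  0.4754] [-0.1824  0.2338  0.2537  1.5909  0.0002  0.1103]
spill_tray [([329.4, 218.3], 0.68), ([147.4, 157.8], 0.67), ([250.1, 244.8], 0.16)]
tray_bay [([366.5, 214.8], 0.94)]
jug [([278.4, 225.4], 0.6)]
jug_neck []
safety_cap [([261.0, 231.9], 0.77), ([454.3, 59.8], 0.74), ([283.3, 227.2], 0.17)]
cap_top [([254.3, 241.1], 0.96), ([465.4, 55.3], 0.55), ([368.1, 215.6], 0.38)]
cap_bar [([473.6, 51.2], 0.86), ([252.6, 247.3], 0.72), ([327.4, 219.3], 0.7)]
```

View pics/w1.png

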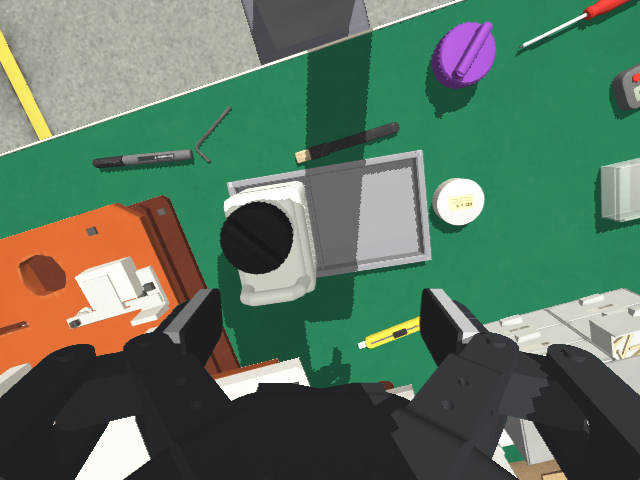

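The black cap is at (257,238) with a faint diagonal bar, the bay at (390,205) and the rib at (318,210). The purple cap is at (464,55). Next is a second wrist view from directly above the cap.

```bash
python3 -m inch '[20,-30,-10,0,0,0,100, 40,-60,-20,0,0,0,100, 60,-90,-30,0,0,0,100, 65,-95,-30,0,0,0,100, 65,-95,-30,0,0,0,100, 65,-95,-30,0,0,0,100]'
python3 look.py w2 spill_tray tray_bay jug jug_neck safety_cap cap_top cap_bar
python3 - <<'E'
from h import *
np.set_printoptions(precision=4,suppress=True)
im=cv2.imread("pics/w2.png"); d=json.load(open("w2.json"))
c=(np.array(d["K"]),np.array(d["M"])); u=proj(c,[.4985,-.1665,.18]).astype(int); print(u)
x0,y0=max(u[0]-70,0),max(u[1]-70,0); cr=im[y0:y0+140,x0:x0+140].astype(float); cr=np.clip(255*(cr/90)**.6,0,255).astype('uint8')
cv2.imwrite("pics/w2c.png",cv2.resize(cr,(560,560),interpolation=cv2.INTER_CUBIC)); print("crop origin",x0,y0)
E
```

```text
clock: 3.85
eef_pos: [0.5622, -0.1872, 0.2999]
tool_rot: [0.147, 0.989, 0.0, -0.001]
ft_force: [-0.3, 0.1, -0.1]
grip_width: 0.0854
grasp_force: 0.0
[ 0.4989 -0.1677  0.4451] [-0.3208  0.4203  0.4395  1.5902  0.0004 -0.0274]
spill_tray []
tray_bay [([427.7, 152.9], 0.6)]
jug []
jug_neck []
safety_cap [([328.8, 144.2], 0.63)]
cap_top [([330.9, 142.5], 0.66)]
cap_bar [([332.1, 137.7], 0.66)]
[322 148]
crop origin 252 78
```

View pics/w2c.png

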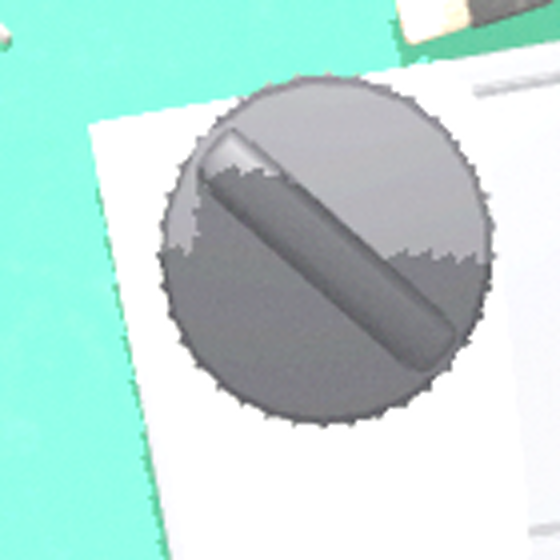

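The bar is clear: its ends are at crop (228,150) and (440,345), the shell disc's centre at (327,250), and a shadow edge crosses it. Next: triangulate the cap, its bar angle, the jug and the bay.

Run:
```python
from h import *
np.set_printoptions(precision=4,suppress=True)
def ld(t):
    d=json.load(open(t+".json")); return (np.array(d["K"]),np.array(d["M"]))
a,b=ld("w1"),ld("w2"); t,s=cam("top"),cam("side")
print("top net w", tri([ray(*a,[254.3,241.1]),ray(*b,[330.9,142.5])]))
print("top net all", tri([ray(*a,[254.3,241.1]),ray(*b,[330.9,142.5]),ray(*t,[410.4,238.8]),ray(*s,[343.8,197.5])]))
print("bar net", tri([ray(*a,[252.6,247.3]),ray(*b,[332.1,137.7]),ray(*s,[344.7,191.1])]))
print("bay net", tri([ray(*a,[366.5,214.8]),ray(*b,[427.7,152.9]),ray(*t,[348.1,255.5])]), tri([ray(*a,[366.5,214.8]),ray(*t,[348.1,255.5]),ray(*s,[323,265.1])]))
e=[atz(b,[252+x/4,78+y/4],.1905) for x,y in [(228,150),(440,345)]]
print("bar ends",e,"mid",(e[0]+e[1])/2,"len",np.linalg.norm(e[1]-e[0]),"ang",np.degrees(np.arctan2(*(e[1]-e[0])[1::-1])))
# shell dark mask, ellipse in both views -> plane z=.1725 centre & diameter check
for n,c,p in (("w1",a,(257,238)),("w2",b,(333,140))):
    g=cv2.imread(f"pics/{n}.png").max(2); m=(g<60).astype('uint8'); _,L=cv2.connectedComponents(m); 
    cs,_=cv2.findContours((L==L[p[1],p[0]]).astype('uint8'),0,1); k=max(cs,key=cv2.contourArea)[:,0,:]
    print(n,"ell",cv2.fitEllipse(k))
    P=np.array([atz(c,q,.1725) for q in k])[:,:2]; print(cv2.minEnclosingCircle(P.astype('float32')))
# tray outline in w1 by corners (rim z .023)
C=[(418,151),(431,259),(228,183)]
C=[atz(a,q,.023) for q in C]; print(C, [np.linalg.norm(C[0]-C[i]) for i in (1,2)])
im=cv2.imread("pics/w1.png"); cv2.imwrite("pics/w1c.png",cv2.resize(im[140:320,210:450],(800,600),interpolation=cv2.INTER_CUBIC))
```

```text
top net w (array([ 0.4961, -0.1582,  0.1697]), [0.22691829401008606, 0.22691829401009794])
top net all (array([ 0.4971, -0.1606,  0.166 ]), [1.4325034996900103, 2.7040328867617367, 4.689965910204767, 1.3420649666405176])
bar net (array([ 0.4954, -0.1565,  0.1887]), [1.9937360074801826, 2.4056841491663743, 0.5579978158611636])
bay net (array([ 0.5365, -0.0409,  0.0174]), [4.19673833797837, 4.946222354810647, 6.8385672258334536]) (array([ 0.5373, -0.0408,  0.0078]), [5.110877327109294, 6.596044471446443, 2.283553767676087])
bar ends [array([ 0.4735, -0.1689,  0.1905]), array([ 0.518 , -0.1411,  0.1905])] mid [ 0.4957 -0.155   0.1905] len 0.05244186582436409 ang 31.964039696208257
w1 ell ((256.2710266113281, 237.58453369140625), (69.93098449707031, 72.44410705566406), 50.659488677978516)
((0.4934198558330536, -0.15479493141174316), 0.036735258996486664)
w2 ell ((333.1518249511719, 140.23048400878906), (82.43716430664062, 86.72032928466797), 6.7076005935668945)
((0.49593937397003174, -0.15659698843955994), 0.03378300741314888)
[array([0.4727, 0.0499, 0.023 ]), array([0.6253, 0.0351, 0.023 ]), array([ 0.4391, -0.2055,  0.023 ])] [np.float64(0.15327528698052484), np.float64(0.2575918341654974)]
```

View pics/w1c.png

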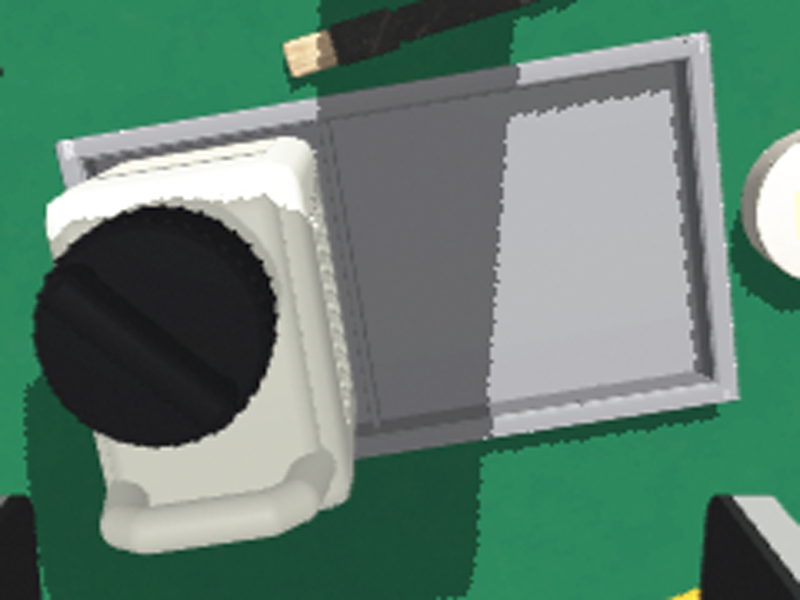

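Both methods put the cap at about (0.496, -0.156), with its top at z≈0.170 against 0.1725 from the text. The bar runs at 32° and the bay centre is at about (0.538, -0.039). I'll rotate the tool -131° so that it spans the bar (q6≈+2.28, which leaves plenty of counter-clockwise range), and part-close the jaws.

```bash
python3 -m inch '[-10,5,-5,0,0,-0.12,40, -20,10,-10,0,0,-0.24,40, -30,15,-15,0,0,-0.36,40, -40,20,-20,0,0,-0.48,40, -50,25,-25,0,0,-0.6,40, -60,30,-30,0,0,-0.72,40, -66,31,-35,0,0,-0.84,40, -66,31,-40,0,0,-0.96,40]'
python3 -m inch '[0,0,0,0,0,-0.12,40, 0,0,0,0,0,-0.24,40, 0,0,0,0,0,-0.36,40, 0,0,0,0,0,-0.48,40, 0,0,0,0,0,-0.6,40, 0,0,0,0,0,-0.72,40, 0,0,0,0,0,-0.84,40, 0,0,0,0,0,-0.96,40]'
python3 -m inch '[0,0,0,0,0,-0.12,40, 0,0,0,0,0,-0.24,40, 0,0,0,0,0,-0.36,40, 0,0,0,0,0,-0.37,40, 0,0,0,0,0,-0.37,40, 0,0,0,0,0,-0.37,40]'
python3 look.py w3 cap_bar cap_top tray_bay spill_tray
python3 - <<'E'
from h import *
print(bot.get_obs()["ft_force"],bot.get_obs()["ft_torque"])
E
```

```text
clock: 4.92
eef_pos: [0.4952, -0.1558, 0.2608]
tool_rot: [0.589, 0.808, 0.0, 0.0]
ft_force: [0.8, 0.3, -0.8]
grip_width: 0.0343
grasp_force: 0.0
clock: 5.58
eef_pos: [0.4964, -0.1562, 0.2606]
tool_rot: [0.896, 0.445, 0.0, 0.0]
ft_force: [-0.2, 0.4, -0.3]
grip_width: 0.0337
grasp_force: 0.0
clock: 6.08
eef_pos: [0.4965, -0.1563, 0.2605]
tool_rot: [0.961, 0.277, 0.0, 0.0]
ft_force: [-0.4, -1.2, -0.3]
grip_width: 0.0342
grasp_force: 0.0
[ 0.5518 -0.1207  0.4056] [-0.305   0.2711  0.1235  1.423   0.      2.2766]
cap_bar [([320.9, 251.7], 0.97), ([22.8, 165.4], 0.87)]
cap_top [([41.8, 165.9], 0.74), ([322.9, 245.6], 0.65)]
tray_bay [([251.5, 118.8], 0.83)]
spill_tray [([285.1, 148.6], 0.64), ([211.5, 197.0], 0.2)]
[-0.17906606 -0.63479622  0.12802745] [-0.03534779 -0.03373929 -0.00477282]
```

View pics/w3.png

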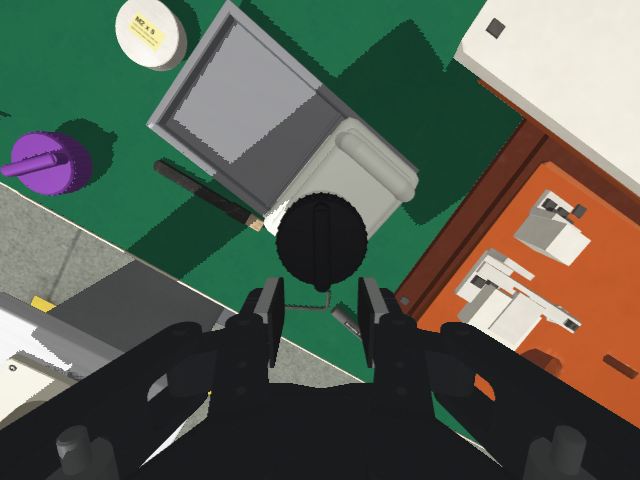

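The bar stands upright in the picture at (321,250), midway between the pads (275 and 367), so it is aligned. Descending and gripping the bar.

```bash
python3 -m inch '[0,0,-20,0,0,0,40, 0,0,-40,0,0,0,40, 0,0,-52,0,0,0,40, 0,0,-58,0,0,0,40, 0,0,-60,0,0,0,40, 0,0,-60,0,0,0,40]'
python3 -m inch '[0,0,0,0,0,0,0, 0,0,0,0,0,0,0, 0,0,0,0,0,0,0, 0,0,0,0,0,0,0, 0,0,0,0,0,0,0, 0,0,0,0,0,0,0]'
python3 -c "
from h import *
print(bot.get_obs()['ft_force'],bot.get_obs()['ft_torque'])"
```

```text
clock: 6.83
eef_pos: [0.4964, -0.1564, 0.2002]
tool_rot: [0.961, 0.275, -0.0, -0.0]
ft_force: [-0.7, -0.2, 0.4]
grip_width: 0.0337
grasp_force: 0.0
clock: 7.33
eef_pos: [0.4966, -0.1565, 0.2006]
tool_rot: [0.961, 0.275, 0.0, 0.0]
ft_force: [0.8, 0.0, 0.1]
grip_width: -0.0001
grasp_force: 0.0
[0.79407565 0.00571015 0.06646953] [ 0.02473701 -0.00153194  0.01764295]
```

The jaws shut on nothing, so I'll look.

```bash
python3 look.py w4 cap_bar cap_top
python3 - <<'E'
from h import *
im=cv2.imread("pics/w4.png")[150:450,120:520]; im=np.clip(255*(im/150.)**.6,0,255).astype('uint8'); cv2.imwrite("pics/w4c.png",cv2.resize(im,(800,600)))
E
```

```text
[ 0.552  -0.121   0.3457] [-0.3052  0.2956  0.0004  1.2752  0.      2.2786]
cap_bar []
cap_top [([323.1, 275.1], 0.98), ([125.8, 21.2], 0.31), ([338.1, 195.9], 0.29)]
```

View pics/w4c.png

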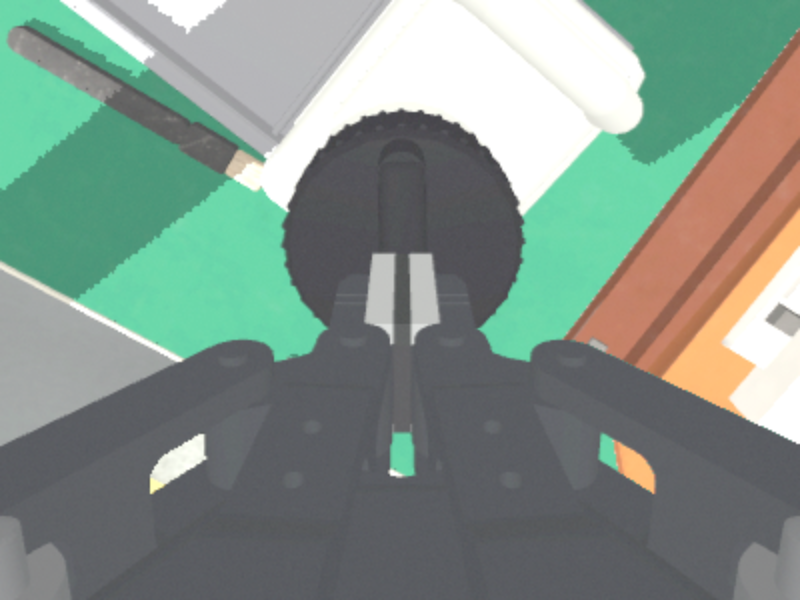

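Run:
```python
from h import *
np.set_printoptions(precision=1,suppress=True)
c=cam("wrist"); o=bot.get_obs(); Rm=R.from_quat(o["tool_rot"]).as_matrix(); p=o["eef_pos"]
for z in (0,.008,.012,.016,.022,.026): print(z,proj(c,p+Rm@[.011,.0,z]),proj(c,p+Rm@[.011,.006,z]))
for h in (.18,.19,.2): print(h,[proj(c,p*[1,1,0]+Rm@[x,0,0]+[0,0,h]) for x in (.029,-.029)])
print(proj(c,[.4957,-.156,.1725]),proj(c,[.4957,-.156,.165]))
```

```text
0 [322.1 270.4] [335.  270.4]
0.008 [322.1 264.6] [334.3 264.6]
0.012 [322.  261.9] [334.  261.9]
0.016 [322.  259.3] [333.7 259.3]
0.022 [321.9 255.7] [333.2 255.7]
0.026 [321.9 253.4] [333.  253.4]
0.18 [array([321.9, 223.2]), array([321.9, 324.9])]
0.19 [array([322. , 227.7]), array([322. , 334.6])]
0.2 [array([322.1, 232.8]), array([322.1, 345.5])]
[320.5 272. ] [320.5 267.3]
```

The pad tips show at row ~277, well back of where a 22 mm tip length would put them (~256). So the tips are probably still above the bar. I'll open to 40% and feel downward in small steps.

```bash
python3 -m inch '[0,0,3,0,0,0,40, 0,0,3,0,0,0,40, 0,0,3,0,0,0,40, 0,0,0,0,0,0,40, 0,0,-3,0,0,0,40, 0,0,-5,0,0,0,40, 0,0,-5,0,0,0,40]'
python3 -m inch '[0,0,-2,0,0,0,40, 0,0,-2,0,0,0,40, 0,0,-2,0,0,0,40]'
python3 -m inch '[0,0,-2,0,0,0,40, 0,0,-2,0,0,0,40, 0,0,-2,0,0,0,40]'
```

```text
clock: 8.07
eef_pos: [0.496, -0.1563, 0.1944]
tool_rot: [0.961, 0.275, -0.001, -0.0]
ft_force: [-0.1, 0.6, -0.1]
grip_width: 0.034
grasp_force: 0.0
clock: 8.32
eef_pos: [0.4964, -0.1564, 0.1931]
tool_rot: [0.961, 0.275, -0.0, -0.0]
ft_force: [-0.0, 0.2, 0.2]
grip_width: 0.0341
grasp_force: 0.0
clock: 8.57
eef_pos: [0.4964, -0.1564, 0.1912]
tool_rot: [0.961, 0.275, -0.0, -0.0]
ft_force: [0.2, 0.2, -0.3]
grip_width: 0.0344
grasp_force: 0.0
```

```bash
python3 -m inch '[0,0,0,0,0,0,0, 0,0,0,0,0,0,0, 0,0,0,0,0,0,0, 0,0,0,0,0,0,0, 0,0,0,0,0,0,0]'
```

```text
clock: 8.98
eef_pos: [0.4965, -0.1564, 0.1914]
tool_rot: [0.961, 0.275, 0.0, 0.0]
ft_force: [0.1, -0.6, 0.2]
grip_width: 0.0
grasp_force: 0.0
```

```bash
python3 -m inch '[0,0,-2,0,0,0,0, 0,0,-2,0,0,0,0, 0,0,-2,0,0,0,0]' | egrep 'eef|force'
python3 -m inch '[0,0,-2,0,0,0,0, 0,0,-2,0,0,0,0, 0,0,-2,0,0,0,0]'| egrep 'eef|force'; python3 look.py w5 cap_bar cap_top
python3 - <<'E'
from h import *
im=cv2.imread("pics/w5.png")[150:450,120:520]; im=np.clip(255*(im/150.)**.6,0,255).astype('uint8'); cv2.imwrite("pics/w5c.png",cv2.resize(im,(800,600)))
E
```

```text
eef_pos: [0.4968, -0.1565, 0.1898]
ft_force: [-0.3, -0.1, 3.5]
grasp_force: 1.7
eef_pos: [0.4969, -0.1565, 0.1881]
ft_force: [-1.5, 0.1, 5.9]
grasp_force: 2.9
[ 0.5521 -0.1211  0.3332] [-0.3052  0.3025 -0.0231  1.2437 -0.      2.2786]
cap_bar []
cap_top [([321.7, 280.0], 0.67), ([338.0, 197.7], 0.45)]
```

View pics/w5c.png

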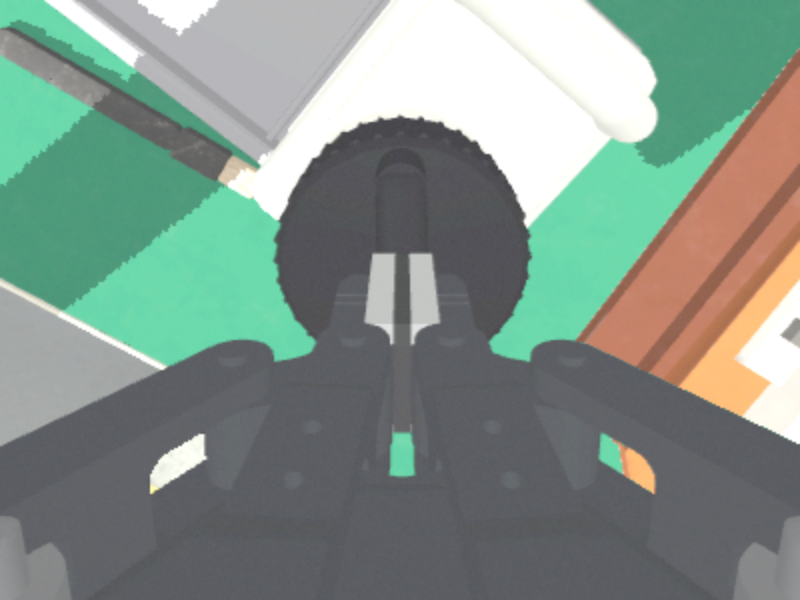

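Closed tips touch the bar's top at TCP z≈0.190, which is where the bar should be (0.1905). So the fingertips effectively end at the TCP rather than 22 mm ahead of it. I'll raise, open, lower to about 0.177 and grip.

```bash
python3 -m inch '[0,0,8,0,0,0,0, 0,0,8,0,0,0,40, 0,0,8,0,0,0,40, 0,0,8,0,0,0,40, 0,0,8,0,0,0,40, 0,0,0,0,0,0,40, 0,0,-4,0,0,0,40, 0,0,-4,0,0,0,40]' | egrep 'eef|ft_force|width'
python3 -m inch '[0,0,-3,0,0,0,40, 0,0,-6,0,0,0,40, 0,0,-6,0,0,0,40, 0,0,-6,0,0,0,40]' | egrep 'eef|force|width'
python3 -m inch '[0,0,0,0,0,0,0, 0,0,0,0,0,0,0, 0,0,0,0,0,0,0, 0,0,0,0,0,0,0, 0,0,0,0,0,0,0]' 
python3 -c "
from h import *
print(bot.get_obs()['ft_force'],bot.get_obs()['ft_torque'])"
```

```text
eef_pos: [0.4954, -0.1561, 0.1815]
ft_force: [0.5, -0.4, 0.6]
grip_width: 0.0341
eef_pos: [0.4964, -0.1564, 0.1771]
ft_force: [-0.8, -0.2, 0.5]
grip_width: 0.0339
grasp_force: 0.0
clock: 11.05
eef_pos: [0.4968, -0.1567, 0.1777]
tool_rot: [0.961, 0.275, 0.0, 0.0]
ft_force: [-0.3, -0.4, 2.7]
grip_width: 0.01
grasp_force: 60.6
[-0.26890784 -0.39095279  2.67160184] [-0.15914104  0.01448166  0.0001634 ]
```

Gripped (60 N). Now press down gradually.

```bash
python3 -m inch '[0,0,-1,0,0,0,0, 0,0,-2,0,0,0,0, 0,0,-3,0,0,0,0, 0,0,-3,0,0,0,0]' | egrep 'eef|ft_force|width'
python3 -m inch '[0,0,-1,0,0,0,0, 0,0,-2,0,0,0,0, 0,0,-2,0,0,0,0]' | egrep 'eef|ft_force|width'
```

```text
eef_pos: [0.4968, -0.1566, 0.1751]
ft_force: [-1.2, -0.6, 6.7]
grip_width: 0.0102
eef_pos: [0.4968, -0.1567, 0.1733]
ft_force: [-1.3, -0.5, 7.3]
grip_width: 0.0103
```

```bash
python3 -m inch '[0,0,-1,0,0,0,0, 0,0,-1,0,0,0,0, 0,0,-1,0,0,0,0]' | egrep 'eef|ft_force|width'
python3 -m inch '[0,0,-1,0,0,0,0, 0,0,-1,0,0,0,0, 0,0,-1,0,0,0,0]' | egrep 'eef|ft_force|width'
python3 -m inch '[0,0,-1,0,0,0,0, 0,0,-1,0,0,0,0, 0,0,-1,0,0,0,0]' | egrep 'eef|ft_force|width'
```

```text
eef_pos: [0.4969, -0.1567, 0.1726]
ft_force: [-1.9, -0.7, 9.0]
grip_width: 0.0102
eef_pos: [0.4968, -0.1566, 0.1717]
ft_force: [-2.5, -0.2, 9.2]
grip_width: 0.0102
eef_pos: [0.4969, -0.1567, 0.1708]
ft_force: [-2.5, -0.2, 9.7]
grip_width: 0.0101
```

```bash
python3 -m inch '[0,0,-1,0,0,0,0, 0,0,-2,0,0,0,0, 0,0,-2,0,0,0,0]' | egrep 'eef|ft_force|width'
python3 -m inch '[0,0,-1,0,0,0,0, 0,0,-1,0,0,0,0, 0,0,-1,0,0,0,0]' | egrep 'eef|ft_force|width'
python3 -m inch '[0,0,-1,0,0,0,0, 0,0,-1,0,0,0,0, 0,0,-1,0,0,0,0]' | egrep 'eef|ft_force|width'
```

```text
eef_pos: [0.4969, -0.1567, 0.1691]
ft_force: [-3.0, -0.1, 11.9]
grip_width: 0.0098
eef_pos: [0.497, -0.1567, 0.169]
ft_force: [-5.1, 0.1, 14.9]
grip_width: 0.0101
eef_pos: [0.497, -0.1567, 0.1689]
ft_force: [-6.7, 1.6, 20.0]
grip_width: 0.0103
```

Fully down (7.5 mm travel) at 20 N. I'll ease by 1 mm and start turning counter-clockwise, watching force and torque.

```bash
cat > o.py <<'E'
from h import *
o=bot.get_obs(); q=R.from_quat(o["tool_rot"]).as_matrix(); print("yaw %.1f"%np.degrees(np.arctan2(q[1,0],q[0,0])),"F",np.round(o["ft_force"],1),"T",np.round(o["ft_torque"],2),"pos",np.round(o["eef_pos"],4),"tau",np.round(o["tau"],1),"q6 %.2f"%o["joint_pos"][5],o["clock"])
E
python3 o.py; python3 -m inch '[-0.5,0,1,0,0,0.08,0, -0.5,0,1,0,0,0.16,0, -0.5,0,1,0,0,0.16,0]' >/dev/null; python3 o.py
python3 -m inch '[0,0,0,0,0,0.08,0, 0,0,0,0,0,0.16,0, 0,0,0,0,0,0.16,0]'>/dev/null; python3 o.py
```

```text
yaw 32.0 F [-6.7  1.6 20. ] T [0.28 1.39 0.01] pos [ 0.497  -0.1567  0.1689] tau [  0.5 -30.   20.4  -2.5   0.3  -0. ] q6 2.28 13.1333
yaw 41.3 F [-3.9  0.7 13.6] T [ 0.15  0.76 -0.02] pos [ 0.4968 -0.1566  0.169 ] tau [  0.2 -32.8  20.9  -1.4   0.1  -0.5] q6 2.12 13.3833
yaw 50.4 F [-3.5  1.3 12.9] T [ 0.11  0.66 -0.02] pos [ 0.4971 -0.1566  0.1689] tau [  0.2 -33.   20.8  -1.2   0.1  -0.6] q6 1.96 13.6333
```

```bash
python3 -m inch '[0,0,-0.5,0,0,0.08,0, 0,0,-0.5,0,0,0.16,0, 0,0,-0.5,0,0,0.16,0]' >/dev/null; python3 o.py
python3 -m inch '[0,0,0,0,0,0.08,0, 0,0,0,0,0,0.16,0, 0,0,0,0,0,0.16,0]'>/dev/null; python3 o.py
python3 -m inch '[0,0,0,0,0,0.08,0, 0,0,0,0,0,0.16,0, 0,0,0,0,0,0.16,0]'>/dev/null; python3 o.py
```

```text
yaw 59.6 F [-2.6  0.4 14.2] T [ 0.13  0.54 -0.08] pos [ 0.4976 -0.1568  0.1689] tau [  0.2 -32.2  20.   -1.    0.   -0.6] q6 1.80 13.8833
yaw 68.8 F [-0.9  0.4 14.7] T [ 0.08  0.43 -0.11] pos [ 0.4979 -0.1569  0.1689] tau [  0.1 -32.4  19.9  -0.7   0.   -0.6] q6 1.64 14.1333
yaw 77.9 F [-1.1  1.5 14.3] T [ 0.3   0.34 -0.08] pos [ 0.498  -0.1565  0.1689] tau [ -0.3 -32.4  19.9  -0.7  -0.2  -0.6] q6 1.48 14.3833
```

```bash
for i in 1 ; do python3 -m inch '[0,0,0,0,0,0.08,0, 0,0,0,0,0,0.12,0, 0,0,0,0,0,0.12,0]' >/dev/null; python3 o.py; done
python3 -m inch '[0,0,0,0,0,0.05,0, 0,0,0,0,0,0.08,0, 0,0,0,0,0,0.08,0]'>/dev/null; python3 o.py
python3 -c "
from h import *
c=cam('wrist');bot.camera('wrist')
bot.camera('top')
for n in ('top','wrist'): print([(np.round(x['uv']),round(x['confidence'],2)) for x in bot.spot_point(n,'jug')])"
```

```text
yaw 84.7 F [-2.1  1.8 14.1] T [ 0.36  0.39 -0.11] pos [ 0.498  -0.1564  0.169 ] tau [ -0.5 -32.3  19.9  -0.8  -0.4  -0.4] q6 1.36 14.6333
yaw 89.3 F [-1.9  2.2 14.5] T [ 0.44  0.47 -0.16] pos [ 0.4979 -0.1562  0.1689] tau [ -0.6 -32.3  20.   -0.9  -0.4  -0.4] q6 1.28 14.8833
[(array([394., 252.]), 0.9)]
[(array([347., 222.]), 0.87), (array([356., 143.]), 0.55)]
```

```bash
python3 -m inch '[0,0,0,0,0,0.05,0, 0,0,0,0,0,0.08,0, 0,0,0,0,0,0.08,0]'>/dev/null; python3 o.py
python3 -m inch '[0,0,0,0,0,0.04,0, 0,0,0,0,0,0.06,0, 0,0,0,0,0,0.06,0]'>/dev/null; python3 o.py
```

```text
yaw 93.9 F [-1.8  1.3 15.3] T [ 0.42  0.42 -0.13] pos [ 0.4979 -0.1562  0.1689] tau [ -0.7 -32.2  20.1  -1.   -0.5  -0.4] q6 1.20 15.3333
yaw 97.3 F [-2.7  2.7 15.1] T [ 0.54  0.5  -0.21] pos [ 0.4978 -0.1561  0.1689] tau [ -0.7 -32.1  20.1  -1.1  -0.5  -0.3] q6 1.14 15.5833
```

```bash
python3 -m inch '[0,0,0,0,0,0.04,0, 0,0,0,0,0,0.06,0, 0,0,0,0,0,0.06,0]'>/dev/null; python3 o.py
python3 -m inch '[0,0,0,0,0,0.04,0, 0,0,0,0,0,0.06,0, 0,0,0,0,0,0.06,0]'>/dev/null; python3 o.py
```

```text
yaw 100.8 F [-2.   2.1 15.1] T [ 0.59  0.5  -0.22] pos [ 0.4977 -0.1561  0.1689] tau [ -0.7 -32.1  20.1  -1.1  -0.5  -0.3] q6 1.08 15.8333
yaw 104.2 F [-1.9  3.2 15.8] T [ 0.54  0.52 -0.21] pos [ 0.4977 -0.1561  0.169 ] tau [ -0.7 -32.   20.2  -1.2  -0.5  -0.3] q6 1.02 16.0833
```

No stop yet after 72°, so the first part was dog play. Continuing.

```bash
python3 -m inch '[0,0,0,0,0,0.05,0, 0,0,0,0,0,0.1,0, 0,0,0,0,0,0.1,0]'>/dev/null; python3 o.py
python3 -m inch '[0,0,0,0,0,0.05,0, 0,0,0,0,0,0.1,0, 0,0,0,0,0,0.1,0]'>/dev/null; python3 o.py
```

```text
yaw 110.0 F [-2.2  2.9 15.6] T [ 0.52  0.6  -0.15] pos [ 0.4975 -0.1561  0.1689] tau [ -0.7 -31.9  20.2  -1.3  -0.5  -0.5] q6 0.92 16.3333
yaw 115.7 F [-3.5  2.3 15.8] T [ 0.36  0.72 -0.24] pos [ 0.4973 -0.1564  0.1689] tau [ -0.1 -31.8  20.3  -1.4  -0.2  -0.5] q6 0.82 16.5833
```

```bash
python3 -m inch '[0,0,0,0,0,0.05,0, 0,0,0,0,0,0.1,0, 0,0,0,0,0,0.1,0]'>/dev/null; python3 o.py
python3 -m inch '[0,0,0,0,0,0.05,0, 0,0,0,0,0,0.1,0, 0,0,0,0,0,0.1,0]'>/dev/null; python3 o.py
```

```text
yaw 121.3 F [-3.2 -0.2 15.1] T [ 0.02  0.78 -0.5 ] pos [ 0.4972 -0.157   0.1689] tau [  0.9 -31.9  20.2  -1.3   0.3  -0.8] q6 0.72 16.8333
yaw 127.0 F [-2.7 -1.6 14.6] T [-0.23  0.63 -0.97] pos [ 0.4974 -0.1576  0.1689] tau [  1.9 -32.2  20.1  -1.    0.5  -1.3] q6 0.62 17.0833
```

Torque has risen to about 1 Nm: either the stop or the start of the collar turning. I won't force it. I'll ease back, raise gently, and see from height and force whether the cap is free.

```bash
python3 -m inch '[0,0,0,0,0,-0.05,0, 0,0,1,0,0,-0.08,0, 0,0,3,0,0,-0.08,0, 0,0,5,0,0,-0.08,0, 0,0,7,0,0,-0.08,0, 0,0,8,0,0,-0.08,0, 0,0,8,0,0,-0.08,0]'>/dev/null; python3 o.py
python3 -m inch '[0,0,1,0,0,0,0, 0,0,2,0,0,0,0, 0,0,2,0,0,0,0]'>/dev/null; python3 o.py
```

```text
yaw 122.5 F [ 1.  -2.7  5.7] T [-0.9  -0.1   0.05] pos [ 0.4967 -0.1573  0.1747] tau [  2.  -35.7  20.7   0.7   1.2   0. ] q6 0.70 17.6667
yaw 122.5 F [ 1.5 -3.6  5.8] T [-0.85 -0.2  -0.04] pos [ 0.4965 -0.1572  0.177 ] tau [  1.7 -37.   21.5   0.8   1.   -0. ] q6 0.70 17.9167
```

```bash
python3 -m inch '[0,0,1,0,0,0,0, 0,0,1,0,0,0,0, 0,0,1,0,0,0,0]'>/dev/null; python3 o.py
python3 -m inch '[0,0,1,0,0,0,0, 0,0,1,0,0,0,0, 0,0,1,0,0,0,0]'>/dev/null; python3 o.py
```

```text
yaw 122.5 F [ 1.1 -4.6  4.7] T [-0.95 -0.42 -0.06] pos [ 0.4965 -0.1569  0.1774] tau [  1.7 -37.   21.2   1.2   1.1  -0. ] q6 0.70 18.1667
yaw 122.5 F [ 2.6 -4.1  5.4] T [-1.03 -0.57 -0.04] pos [ 0.4963 -0.1566  0.178 ] tau [  1.7 -37.1  20.9   1.5   1.1  -0. ] q6 0.70 18.4167
```

Still about +5 N of spring force at z=0.178, where it was 2.7 N before. That suggests the cap has risen. Raising further.

```bash
python3 -m inch '[0,0,1,0,0,0,0, 0,0,2,0,0,0,0, 0,0,2,0,0,0,0]'>/dev/null; python3 o.py
python3 -m inch '[0,0,1,0,0,0,0, 0,0,2,0,0,0,0, 0,0,2,0,0,0,0]'>/dev/null; python3 o.py
```

```text
yaw 122.5 F [ 2.7 -2.9  0.9] T [-0.78 -0.66 -0.02] pos [ 0.4957 -0.156   0.1793] tau [  1.1 -39.   22.2   1.6   0.7  -0. ] q6 0.70 18.6667
yaw 122.5 F [ 1.  -2.2 -3.4] T [-0.49 -0.44 -0.01] pos [ 0.4949 -0.1558  0.1807] tau [  0.8 -41.1  24.5   0.9   0.5  -0. ] q6 0.70 18.9167
```

```bash
python3 -m inch '[0,0,1,0,0,0,0, 0,0,2,0,0,0,0, 0,0,2,0,0,0,0]'>/dev/null; python3 o.py; python3 -m inch '[0,0,0,0,0,0,0, 0,0,0,0,0,0,0]'>/dev/null; python3 o.py
```

```text
yaw 122.5 F [ 0.4 -1.7 -2.2] T [-0.41 -0.14 -0.01] pos [ 0.4954 -0.1562  0.1835] tau [  0.7 -40.5  24.8   0.4   0.4  -0. ] q6 0.70 19.1667
yaw 122.5 F [ 0.1 -0.8 -1.9] T [-0.28 -0.04  0.05] pos [ 0.4956 -0.1561  0.1837] tau [  0.5 -40.6  25.1   0.2   0.3  -0. ] q6 0.70 19.3333
```

The force fell back to about the cap's own weight, so it is free. Lifting straight up and checking.

```bash
python3 -m inch '[0,0,3,0,0,0,0, 0,0,8,0,0,0,0, 0,0,15,0,0,0,0, 0,0,22,0,0,0,0, 0,0,30,0,0,0,0, 0,0,40,0,0,0,0, 0,0,50,0,0,0,0, 0,0,50,0,0,0,0]'; python3 o.py
python3 - <<'E'
from h import *
s=bot.camera("side"); w=bot.camera("wrist"); t=bot.camera("top"); cv2.imwrite("pics/a.png",np.hstack([cv2.resize(s[120:320,240:440],(400,400)),w[80:480,120:520]]))
for n,k in (("side","safety_cap"),("side","jug_neck"),("wrist","safety_cap"),("wrist","tray_bay"),("top","jug_neck")): print(n,k,[(np.round(x['uv']),round(x['confidence'],2)) for x in bot.spot_point(n,k)])
E
```

```text
clock: 20.0
eef_pos: [0.4974, -0.1568, 0.2369]
tool_rot: [0.481, 0.877, 0.001, 0.002]
ft_force: [0.5, -1.0, -0.7]
grip_width: 0.0099
grasp_force: 60.3
yaw 122.5 F [ 0.5 -1.  -0.7] T [ 0.   -0.06  0.01] pos [ 0.4974 -0.1568  0.2369] tau [  0.  -38.5  24.9   0.4   0.    0. ] q6 0.70 20.0
side safety_cap [(array([376., 313.]), 0.97), (array([346., 187.]), 0.9), (array([324., 266.]), 0.27)]
side jug_neck []
wrist safety_cap [(array([319., 264.]), 0.58)]
wrist tray_bay [(array([412., 139.]), 0.88), (array([499.,  37.]), 0.5), (array([320., 292.]), 0.42), (array([207., 178.]), 0.38)]
top jug_neck [(array([405., 246.]), 0.63)]
```

View pics/a.png

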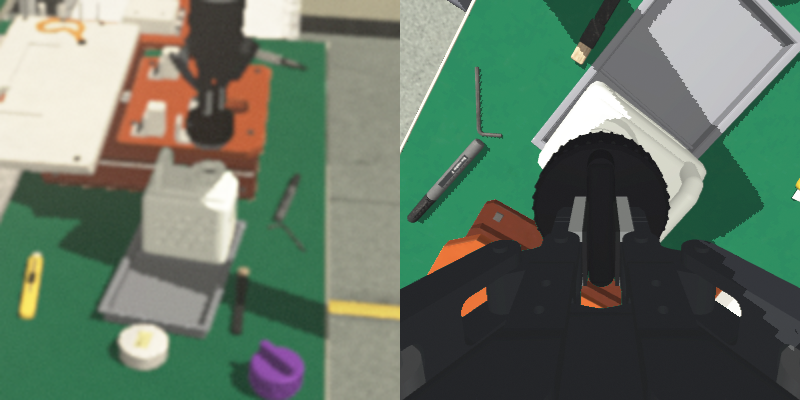

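The cap hangs in the jaws (side view at about (205,125), wrist view at (600,200)). The neck is bare below it and the jug is still seated in its pocket. Carrying it over the bay.

```bash
python3 -m inch '[3,9,0,0,0,0,0, 8,25,0,0,0,0,0, 14,43,0,0,0,0,0, 20,61,0,0,0,0,0, 26,79,0,0,0,0,0, 32,97,0,0,0,0,0, 37,113,0,0,0,0,0, 40,122,0,0,0,0,0]'>/dev/null
python3 -m inch '[2,5,-5,0,0,0,0, 2,6,-20,0,0,0,0, 2,6,-40,0,0,0,0, 2,6,-60,0,0,0,0, 2,6,-80,0,0,0,0, 2,6,-100,0,0,0,0, 2,6,-120,0,0,0,0, 2,6,-120,0,0,0,0]'>/dev/null; python3 o.py
python3 look.py w6 tray_bay spill_tray cap_bar
python3 - <<'E'
from h import *
w=cam("wrist"); d=json.load(open("w6.json"))
for u,f in d["tray_bay"]: print(u,f,atz(w,u,.004))
E
```

```text
yaw 122.4 F [-1.4 -0.8 -2.2] T [ 0.01  0.07 -0.02] pos [ 0.5344 -0.0286  0.1093] tau [  0.1 -44.8  25.2  -1.    0.    0. ] q6 0.95 21.7333
[0.4999 0.0275 0.2547] [-0.0533  0.3963 -0.0975  1.0831 -0.0002  0.9511]
tray_bay []
spill_tray []
cap_bar [([320.0, 310.1], 0.78), ([12.0, 395.9], 0.32)]
```

View pics/w6.png

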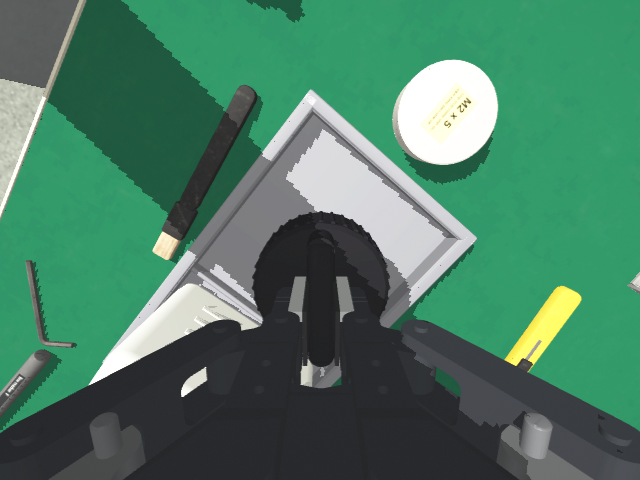

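The cap is over the bay. The end-wall rim corners are at (311,93) and (474,238); I'll use them to check the bay's centre. I've now viewed all 10 pictures.

Run:
```python
from h import *
d=json.load(open("w6.json")); c=(np.array(d["K"]),np.array(d["M"]))
a,b=[atz(c,q,.023) for q in ((311,93),(474,238))]; x=(b-a)/np.linalg.norm(b-a); y=np.array([-x[1],x[0],0])
print(a,b,np.linalg.norm(b-a),np.degrees(np.arctan2(x[1],x[0])),"bay",(a+b)/2-.0825*y, "mid off", bot.get_obs()["eef_pos"]-((a+b)/2-.0825*y))
```

```text
[0.47361582 0.05365675 0.023     ] [0.624285   0.03431105 0.023     ] 0.1519060877525668 -7.3166622989519 bay [ 0.53844378 -0.03784434  0.023     ] mid off [0.00051006 0.00917639 0.09205836]
```

Bay centre confirmed at (0.538, -0.038); the cap is 0.5 and 9 mm off it, well within limits. Lowering, then slowly feeling for the floor.

```bash
python3 -m inch '[0,0,-10,0,0,0,0, 0,0,-25,0,0,0,0, 0,0,-40,0,0,0,0, 0,0,-50,0,0,0,0, 0,0,-54,0,0,0,0, 0,0,-56,0,0,0,0, 0,0,-56,0,0,0,0]'>/dev/null; python3 o.py
python3 -m inch '[0,0,-1,0,0,0,0, 0,0,-2,0,0,0,0, 0,0,-3,0,0,0,0, 0,0,-3,0,0,0,0]'>/dev/null; python3 o.py
```

```text
yaw 122.5 F [-0.2 -0.9 -1.1] T [-0.    0.03 -0.02] pos [ 0.5382 -0.0284  0.0578] tau [ -0.  -43.5  21.5  -0.1  -0.    0. ] q6 0.95 22.5167
yaw 122.5 F [ 0.2 -0.1 -0.5] T [-0.03  0.02 -0.03] pos [ 0.5382 -0.0284  0.055 ] tau [ -0.  -44.   21.8  -0.1  -0.   -0. ] q6 0.95 22.85
```

```bash
python3 -m inch '[0,0,-1,0,0,0,0, 0,0,-2,0,0,0,0, 0,0,-3,0,0,0,0, 0,0,-3,0,0,0,0]'>/dev/null; python3 o.py
python3 -m inch '[0,0,-1,0,0,0,0, 0,0,-2,0,0,0,0, 0,0,-2,0,0,0,0]'>/dev/null; python3 o.py
```

```text
yaw 122.5 F [-0.6 -0.5 -1.4] T [0.02 0.02 0.03] pos [ 0.5378 -0.0284  0.0516] tau [  0.  -44.1  21.6  -0.1  -0.   -0. ] q6 0.95 23.1833
yaw 122.5 F [ 0.4  0.1 -1.2] T [ 0.06  0.02 -0.04] pos [ 0.5378 -0.0284  0.0496] tau [ -0.  -44.1  21.5  -0.1  -0.   -0. ] q6 0.95 23.4333
```

```bash
python3 -m inch '[0,0,-1,0,0,0,0, 0,0,-1,0,0,0,0, 0,0,-1,0,0,0,0]'>/dev/null; python3 o.py
python3 -m inch '[0,0,-1,0,0,0,0, 0,0,-1,0,0,0,0, 0,0,-1,0,0,0,0]'>/dev/null; python3 o.py
```

```text
yaw 122.5 F [-0.4  0.2 -0.9] T [-0.02 -0.02  0.02] pos [ 0.538  -0.0284  0.0488] tau [  0.  -44.   21.4  -0.   -0.   -0. ] q6 0.95 23.6833
yaw 122.5 F [-1.7 -0.8  4.6] T [ 0.03  0.35 -0.01] pos [ 0.5382 -0.0284  0.0485] tau [ -0.1 -41.2  20.6  -0.7  -0.   -0. ] q6 0.95 23.9333
```

```bash
python3 -m inch '[0,0,-1,0,0,0,0, 0,0,-1,0,0,0,0, 0,0,-1,0,0,0,0]'>/dev/null; python3 o.py
```

```text
yaw 122.5 F [-1.3  0.6  6.1] T [ 0.05  0.43 -0.04] pos [ 0.5382 -0.0284  0.0474] tau [ -0.1 -40.8  20.4  -0.8  -0.   -0. ] q6 0.95 24.1833
```

Landed at 0.0485 as predicted. Ease, release and rise.

```bash
python3 -m inch '[0,0,1.5,0,0,0,0, 0,0,1.5,0,0,0,0, 0,0,1.5,0,0,0,15, 0,0,1.5,0,0,0,25, 0,0,1.5,0,0,0,35, 0,0,1.5,0,0,0,40, 0,0,1.5,0,0,0,40, 0,0,1.5,0,0,0,40]'
python3 -m inch '[0,0,3,0,0,0,40, 0,0,8,0,0,0,40, 0,0,15,0,0,0,40, 0,0,30,0,0,0,40, 0,0,60,0,0,0,40, 0,0,95,0,0,0,40, 0,0,130,0,0,0,40, 0,0,165,0,0,0,40]'>/dev/null
python3 -m inch '[-15,30,15,0,0,0,40, -30,60,30,0,0,0,40, -30,80,30,0,0,0,40, -30,80,30,0,0,0,40, -30,80,30,0,0,0,40, -30,80,30,0,0,0,40]'>/dev/null; python3 o.py
python3 - <<'E'
from h import *
np.set_printoptions(precision=4,suppress=True)
C={}; rs={}
for n in ("wrist","side","top"):
    c=cam(n); bot.camera(n)
    for k in ("safety_cap","cap_top","cap_bar","jug","jug_neck"):
        for x in bot.spot_point(n,k):
            if x["confidence"]>.4: print(n,k,np.round(x["uv"]),round(x["confidence"],2),atz(c,x["uv"],{"safety_cap":.004,"cap_top":.0435,"cap_bar":.0615,"jug":.004,"jug_neck":.132}[k])[:2])
E
```

```text
clock: 24.85
eef_pos: [0.538, -0.0284, 0.0482]
tool_rot: [0.481, 0.877, -0.0, -0.0]
ft_force: [0.8, 0.9, -0.1]
grip_width: 0.0346
grasp_force: 0.0
yaw 122.5 F [-0.2 -1.1 -0.3] T [-0.   -0.   -0.03] pos [0.5079 0.0512 0.2435] tau [  0.5 -38.7  25.7   0.    0.    0. ] q6 1.10 26.0167
wrist safety_cap [258.  88.] 0.93 [0.3811 0.1238]
wrist safety_cap [307. 275.] 0.61 [ 0.539  -0.0296]
wrist safety_cap [186. 409.] 0.46 [ 0.5017 -0.2904]
wrist cap_top [247.  79.] 0.91 [0.3783 0.1238]
wrist cap_top [306. 287.] 0.8 [ 0.5388 -0.0284]
wrist cap_bar [305. 294.] 0.97 [ 0.5384 -0.0293]
wrist cap_bar [245.  76.] 0.72 [0.3797 0.1243]
wrist cap_bar [276. 305.] 0.72 [ 0.5182 -0.0564]
wrist jug [305. 288.] 0.75 [ 0.5462 -0.0456]
wrist jug_neck [375. 200.] 0.72 [0.5283 0.0973]
side safety_cap [323. 269.] 0.81 [ 0.537 -0.027]
side safety_cap [376. 313.] 0.61 [0.38   0.1312]
side cap_top [377. 301.] 0.91 [0.3825 0.128 ]
side cap_top [322. 265.] 0.74 [0.5377 0.0055]
side cap_top [323. 257.] 0.66 [ 0.538  -0.0312]
side cap_top [331. 376.] 0.41 [0.4706 0.3814]
side cap_bar [323. 253.] 0.96 [ 0.54   -0.0262]
side cap_bar [380. 300.] 0.95 [0.3751 0.1456]
side jug [336. 242.] 0.87 [ 0.5158 -0.1622]
side jug [329. 255.] 0.57 [ 0.5278 -0.0924]
side jug_neck [348. 206.] 0.58 [ 0.4853 -0.1681]
top safety_cap [290. 337.] 0.84 [0.375  0.1335]
top cap_top [294. 334.] 0.68 [0.3738 0.1215]
top cap_bar [297. 333.] 0.64 [0.3724 0.1141]
top jug [392. 252.] 0.88 [ 0.5194 -0.155 ]
top jug_neck [406. 246.] 0.65 [ 0.4936 -0.1594]
```

The wrist and side views both place the cap at (0.538, -0.028), bar up at the right heights. The jug is standing at its place.

```bash
python3 -c "
from workcell import bot
print(bot.job_done())"
```

```text
the job is handed in; nothing more can be done
None
```

The jug is open and the job is handed in (no verdict was shown): the freed cap lies bar up on the floor of the empty bay, about 10 mm from its centre, and the jug is still standing in its pocket.

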